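# Lift the split ring of a stage-wagon caster wheel

### The job

Take the hooked pick (not the straight awl) from the wooden rack, bring its toe under one eared end of the split retaining ring in the bore of the big caster wheel, and lift that end out of the groove until the ring stands open by about 30 degrees or more. Then hang the pick upright in the free slot of the rack, leaving the ring standing open. Keep the gripper itself off the wheel and the ring: only the pick may touch them.

Things in the scene. Friction and masses are not known exactly. Their poses are not given: they have to be found in the camera images.
- wheel: Big caster wheel lying flat, fixed on a round dark wood board (diameter 224 mm, 12 mm thick): black tyre of 200 mm outside diameter, grey core, top 69 mm above the bench, open bore of 92 mm diameter, empty down to the board. Origin on its axis at bench height, z up. The split ring's gap is on the -x side; a dark keeper block on the +x rim, up to 80 mm high, keeps the ring captive.
- ring (a joint): Steel split ring in the bore's mouth, underside 62 mm up, 5 mm thick. Its two ends are ears over the bore: wheel-frame x -50 to -32, y 3.5 to 25.5 and -3.5 to -25.5 mm. Value: rad, 0 flat, to 1.2; tips up as one piece about the wheel's y direction at x +47 mm, ears rising (45 mm at 0.55 rad) and drawing towards +x. Needs about 2 N up at either ear; stays where left.
- pick: Hooked pick, 0.11 kg, upright in a rack slot. Origin: shaft axis at the collar's underside, z up. Collar: steel disc, diameter 40, z 0 to 6 mm. Dark wood handle 26 (x) by 18 (y) mm, z 6 to 91. Shaft diameter 8 mm, down to z -100. Flat toe at its foot points along -x, tip 35 mm from the axis, 10 mm wide, z -100 to -94. The like tool beside it without a toe is the awl; handle tops 216 mm up.
- rack: Fixed wooden rack, 68 (x: -28 to +40) by 178 (y) mm, fork plate 12 mm thick, its top 125 mm above the bench. Origin under its centre at bench height, z up. Two slots 24 mm wide at y +45 and -45 mm, from the open front (robot side) to x +16 mm: pick in one, awl in the other. Tools hang by the collar, axis near x -10; raise a little and draw out to -x. Free space under the slots.
Not all that is in view belongs to the job. Leave any purple or yellow look-alike of the pick alone.

How it is judged:
By the outcome, as a careful person would: the job done as asked, in the order asked, and still so for the second after the job is handed in, with the robot touching nothing.
It also fails if it takes over 56 s, if anything falls off the work surface, if the arm or the gripper's body presses on something with over 40 N, if the wrist force passes 120 N, or if a joint passes its speed limit or range.

### The arm

A 6-joint arm with a two-finger parallel gripper is mounted at the origin on the work surface. World frame = base frame: x ahead of the robot, y to its left, z up, the work surface at z = 0. Lengths are in m, angles in rad, forces in N, time in s.
With the tool pointing down it reaches from about 0.375 to 0.9 m from the base axis. Payload 3.1 kg.
Tool frame: the origin (TCP) lies between the finger pads; the fingertips stand 22 mm ahead of it and the grasp point (between the pads) lies 3 mm ahead of it; z points along the fingers, y is the line along which they close (so a half turn about z gives the same grasp; the last joint's range is limited). The gripper opens to 87 mm and grips with 3 to 60 N. Pads are 19 mm wide; open, the fingers measure 117 mm over their backs; the gripper's body (75 mm by 190 mm) begins 51 mm behind the grasp point.
Start: joints at [1.161, 0.527, 1.433, -0, 1.181, -0.178], TCP at [0.143, 0.608, 0.245] pointing down, gripper open.
Joint ranges: [-3.08, 3.08], [-0.75, 2.2], [0.22, 2.44], [-1.43, 4.57], [0, 2.65], [-2.85, 2.85]. Speed limits (rad/s): [2.79, 2.79, 3.14, 3.14, 3.14, 3.14].

### API

Orientations are given as a unit quaternion [x, y, z, w].
In Python, from rig import robot gives the robot as it stands.
- The arm moves only by the tool move_arm, never from a script. Its argument "series" is text: rows parted by semicolons, each of 6 numbers parted by spaces: the shift along the tool's x, y, z in mm, then the turn, a rotation vector about the tool's x, y, z in degrees. In form: dx dy dz ax ay az; .... A call has 1 to 8 rows; each row is the pose to reach, as a shift and turn from the pose commanded when the call began, along the tool's axes at that moment; what a row does not reach only later rows make up. A row lasts 1/12 s, in which the tool goes at most 41.7 mm and 7.16 degrees, less where a joint would pass 70% of its speed; a pose out of reach is approached as far as the arm can. A call with a gripper value outside its range is refused whole. "jaw" is the opening, from 0 (shut) to 1 (fully open), set as the call begins (left out, the last holds). The fingers move at their own pace and stop on an object; "newtons" is the grip in N (left out, the last holds). Time passes only in rows, so rows that repeat a pose let the fingers close. It gives the time, the measured TCP pose, the force, the opening and the grip force at its end, in the units of the state.
- robot.get_obs(): the state, without advancing time (a new reading comes with each control period).
- robot.camera(name): name is "scene" or "side" or "wrist"; returns a dict with "img" (400x640x3 uint8, red, green, blue), "mtx" (3x3 intrinsics, pixels), "distortion" ([k1, k2, p1, p2, k3] as OpenCV has them; the pictures are not rectified), "world_to_cam" (4x4, takes a point from world to camera coordinates). Camera axes: x right, y down, z forward; pixel columns grow to the right and rows downward; lengths in m; the calibration is good to about 2 mm. A picture is of the moment at which its call begins. There is no depth.
- robot.hand_in(): hands the job in; it is judged then, once.
Trained networks look in a picture, given as the dict that the camera call returned (one of the last four; its "shot" number tells which), for a name from the list of things; names that differ only in an ending like _2 or _b are one class to them, and where a whole thing is asked for, a point or a joint stands for the part that bears it (a point fixed in the world has none). Each returns a list of dicts, best first, with "p" (0 to 1); they miss things now and then, are a little off and sometimes report something else, mostly with a low value. They report only what shows in the picture. A call takes as long as a camera call. They do not tell look-alikes from the thing itself.
- robot.search_frame(picture, thing): "xyz" ([x, y, z] in m, in world coordinates, good to about 4 mm: the middle of the surface that is visible of it).
- robot.tip_of(picture, thing): "xyz" ([x, y, z] in m, in world coordinates, good to about 4 mm: a listed point, or the origin of a listed thing).
The state is a dict: "time": time; "q": joint angles; "joint_velocities": joint speeds; "joint_torque": joint torques, N m; "position": TCP position; "tool_rot": TCP orientation; "ft_force": force on the tool from outside, world axes, zero at the start; "moment": the same for the moment, N m; "grip_width": finger opening in m; "grip_force": force on a finger pad.
Only numpy, scipy, OpenCV 4.12 (cv2) and the standard library are available. Lean on these libraries where they do the work, as an engineer would, in place of code of your own. Each camera call takes 0.05 s, during which the arm holds its last target. There are 200 camera calls.

## Working session

There is one attempt and no reset: what is moved stays moved. The work goes in short steps, Python scripts to look and compute and a tool call to move; the robot and the scene stay as the last step left them, time stands still between calls to the robot, and variables do not carry over. Pictures are saved under pics/ and viewed, at most 12 in all, crops included, and the job is handed in when it is done.

Besides the shell and the picture viewer there is one more tool, called after "Request:" as name(argument=value, ...), one argument or row to a line, values as JSON. move_arm: Moves the arm, as the interface text tells. Its arguments: {"type":"object","properties":{"series":{"type":"string"},"jaw":{"type":"number"},"newtons":{"type":"number"}},"required":["series"]}

```bash
mkdir -p pics; ls
cat > h.py <<'E'
import numpy as np, cv2
from rig import robot
from scipy.spatial.transform import Rotation as R
def save(p,n): cv2.imwrite('pics/'+n, cv2.cvtColor(p['img'],cv2.COLOR_RGB2BGR))
def proj(p,X):
    T=np.array(p['world_to_cam']); r,_=cv2.Rodrigues(T[:3,:3])
    return cv2.projectPoints(np.array(X,float).reshape(-1,1,3),r,T[:3,3],np.array(p['mtx'],float),np.array(p['distortion'],float))[0].reshape(-1,2)
def ray(p,uv,z):
    T=np.array(p['world_to_cam'])
    n=cv2.undistortPoints(np.array(uv,float).reshape(-1,1,2),np.array(p['mtx'],float),np.array(p['distortion'],float)).reshape(-1,2)
    d=np.c_[n,np.ones(len(n))]@T[:3,:3]; c=-T[:3,:3].T@T[:3,3]
    return c+d*((z-c[2])/d[:,2])[:,None]
def tool(o,target):  # world target TCP -> tool-frame shift mm
    return R.from_quat(o['tool_rot']).inv().apply(np.array(target)-o['position'])*1000
E
python3 - <<'E'
from h import *
for n in ['scene','side','wrist']:
    p=robot.camera(n); save(p,n+'1.png')
    for t in ['wheel','ring','pick','rack']:
        print(n,t,[(np.round(d['xyz'],3),round(d['p'],2)) for d in robot.tip_of(p,t)[:3]],[(np.round(d['xyz'],3),round(d['p'],2)) for d in robot.search_frame(p,t)[:3]])
print(robot.get_obs())
E
```

```text
pics
scene wheel [(array([ 0.571, -0.218, -0.004]), 0.66)] [(array([ 0.588, -0.228,  0.064]), 0.88)]Traceback (most recent call last):
  File "<stdin>", line 5, in <module>
ValueError: it knows: pick, rack, wheel
```

View pics/scene1.png

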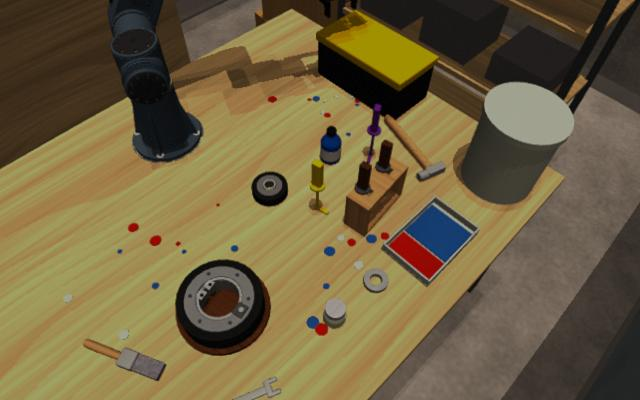

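The scene view shows the wheel at about (222,305) and the rack at (375,195), with two dark handles at (364,178) and (385,155). The yellow and purple look-alikes stand at (318,180) and (375,125).

Run:
```python
from h import *
for n in ['scene','side','wrist']:
    p=robot.camera(n); save(p,n+'1.png')
    for t in ['wheel','pick','rack']:
        print(n,t,[(np.round(d['xyz'],3),round(d['p'],2)) for d in robot.tip_of(p,t)[:4]],[(np.round(d['xyz'],3),round(d['p'],2)) for d in robot.search_frame(p,t)[:4]])
    if n=='scene':
        cv2.imwrite('pics/crop1.png',cv2.cvtColor(np.hstack([cv2.resize(p['img'][130:240,310:420],(400,400),interpolation=2),cv2.resize(p['img'][250:360,165:275],(400,400),interpolation=2)]),cv2.COLOR_RGB2BGR))
print(robot.get_obs())
```

```text
scene wheel [(array([ 0.574, -0.22 , -0.007]), 0.71)] [(array([ 0.587, -0.226,  0.063]), 0.72)]
scene pick [(array([0.517, 0.141, 0.102]), 0.69), (array([0.601, 0.287, 0.124]), 0.64), (array([0.49 , 0.39 , 0.103]), 0.62)] [(array([0.494, 0.382, 0.118]), 0.93), (array([0.522, 0.136, 0.132]), 0.92), (array([0.61, 0.28, 0.17]), 0.58)]
scene rack [(array([ 0.62 ,  0.25 , -0.001]), 0.57)] [(array([0.642, 0.23 , 0.107]), 0.61)]
side wheel [(array([ 0.576, -0.222,  0.002]), 0.92)] [(array([ 0.558, -0.177,  0.06 ]), 0.55)]
side pick [(array([0.487, 0.393, 0.105]), 0.95), (array([0.516, 0.142, 0.101]), 0.79), (array([0.604, 0.294, 0.129]), 0.77)] [(array([0.514, 0.151, 0.131]), 0.97), (array([0.483, 0.4  , 0.132]), 0.8), (array([0.597, 0.297, 0.164]), 0.61)]
side rack [] [(array([0.618, 0.279, 0.103]), 0.64)]
wrist wheel [] []
wrist pick [] []
wrist rack [] []
{'time': 1.2, 'q': array([ 1.16150149e+00,  5.27497871e-01,  1.43273200e+00,  6.09292055e-05,
        1.18138035e+00, -1.78484866e-01]), 'joint_velocities': array([-0.00050323, -0.00027324, -0.00071493,  0.00046269, -0.00096219,
        0.00130789]), 'joint_torque': array([ 6.04009983e-05, -4.40013957e+01, -1.76982665e+01,  6.35934016e-02,
        5.05140703e-02, -3.64005973e-05]), 'position': array([0.14291254, 0.60840953, 0.2445395 ]), 'tool_rot': array([ 1.15160480e-01,  9.93346900e-01, -2.43627398e-07, -2.95199045e-05]), 'ft_force': array([ 0.73624792,  0.78799961, -0.40157717]), 'moment': array([-0.03088172, -0.04420535,  0.02760663]), 'grip_force': 0.0, 'grip_width': 0.086533036865795}
```

View pics/side1.png

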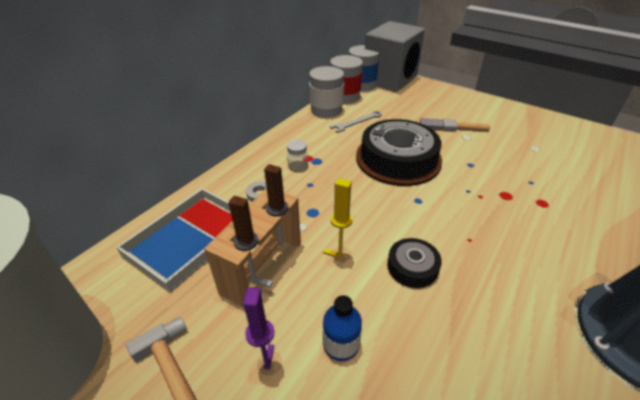

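View pics/crop1.png

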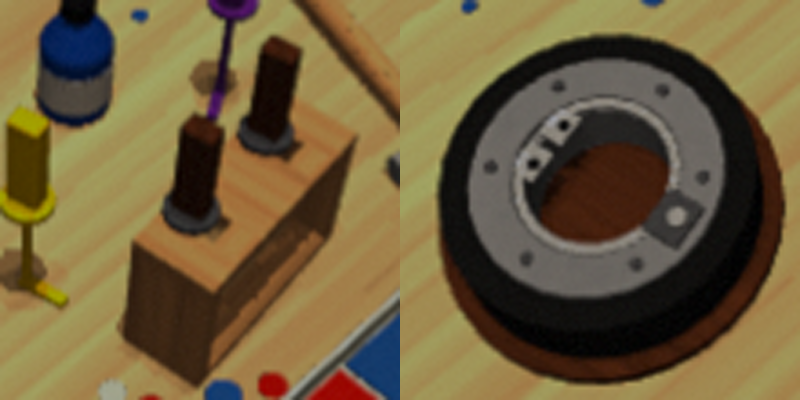

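Side view: the left rack tool (handle top at 240,200) has the toe at (262,282), so it is the pick. The right one (273,168) is the awl. The ears are at about (203.5,295) and (210,284) in the scene view, with the keeper at (240,310).

Run:
```python
from h import *
s=robot.camera('scene'); d=robot.camera('side')
r=np.round
print('scene tops',r(ray(s,[(364.5,166),(386,144.5)],.216),4))
print('scene collars',r(ray(s,[(362.8,187.5),(383,167.2)],.131),4))
print('side collars',r(ray(d,[(243.5,240),(275,207)],.131),4))
print('side tops',r(ray(d,[(240,201),(273,170)],.216),4))
print('side toe',r(ray(d,[(264,284),(252,270)],.028),4))
print('ears',r(ray(s,[(203.5,294.8),(209.8,284.4)],.067),4),'keeper',r(ray(s,[(239.8,309.5)],.08),4))
# wheel outline: core ring ellipse, crop coords
c=np.array([(470,180),(600,60),(722,180),(600,297)])
c=np.c_[(c[:,0]-400)/3.636+165,c[:,1]/3.636+250]
print('core',r(ray(s,c,.069),4), ray(s,c,.069).mean(0))
# rack top corners
k=np.array([(135,240),(212,292),(357,135)]); k=np.c_[k[:,0]/3.636+310,k[:,1]/3.636+130]
print('rack corners',r(ray(s,k,.125),4))
```

```text
scene tops [[0.6145 0.1989 0.216 ]
 [0.6053 0.2867 0.216 ]]
scene collars [[0.616  0.2028 0.131 ]
 [0.6081 0.2886 0.131 ]]
side collars [[0.6036 0.2961 0.131 ]
 [0.6128 0.207  0.131 ]]
side tops [[0.5969 0.2931 0.216 ]
 [0.6061 0.2084 0.216 ]]
side toe [[0.5786 0.2915 0.028 ]
 [0.6173 0.2805 0.028 ]]
ears [[ 0.5413 -0.2444  0.067 ]
 [ 0.5305 -0.2183  0.067 ]] keeper [[ 0.6316 -0.2093  0.08  ]]
core [[ 0.5213 -0.283   0.069 ]
 [ 0.5112 -0.1732  0.069 ]
 [ 0.6302 -0.1701  0.069 ]
 [ 0.637  -0.2708  0.069 ]] [ 0.57492141 -0.22429386  0.069     ]
rack corners [[0.6041 0.1592 0.125 ]
 [0.6691 0.165  0.125 ]
 [0.6507 0.3404 0.125 ]]
```

Run:
```python
from h import *
o=robot.get_obs(); print(np.round(tool(o,[.603,.292,.30]),1), np.round(tool(o,[.36,.45,.30]),1))
```

```text
[-520.3 -202.8  -55.4] [-247.5 -104.6  -55.4]
```

Request:
move_arm(
  series="-35 -14 -10 0 0 0;-75 -29 -20 0 0 0;-112 -43 -30 0 0 0;-150 -58 -40 0 0 0;-187 -72 -55 0 0 0;-225 -87 -55 0 0 0;-262 -101 -55 0 0 0;-300 -116 -55 0 0 0",
  jaw=1,
)

```text
time: 1.97
position: [0.41, 0.4257, 0.3003]
tool_rot: [0.115, 0.993, 0.001, 0.001]
ft_force: [1.0, 0.5, -0.3]
grip_width: 0.0869
grip_force: 0.0
```

Request:
move_arm(
  series="-37 -14 0 0 0 -4;-74 -29 0 0 0 -8;-111 -43 0 0 0 -12;-148 -58 0 0 0 -16;-185 -72 0 0 0 -19;-220 -87 0 0 0 -19;-220 -87 0 0 0 -19",
)

```text
time: 2.55
position: [0.6092, 0.2865, 0.2991]
tool_rot: [-0.047, 0.999, -0.001, 0.003]
ft_force: [1.0, 0.1, -0.5]
grip_width: 0.0873
grip_force: 0.0
```

Run:
```python
from h import *
p=robot.camera('wrist'); save(p,'w2.png'); s=robot.camera('side')
for n,q in (('w',p),('s',s)):
  for t in ['pick','rack']:
    print(n,t,[(np.round(d['xyz'],3),round(d['p'],2)) for d in robot.tip_of(q,t)[:4]])
o=robot.get_obs(); print(o['position'],o['tool_rot'],o['time'],o['q'])
print(proj(p,[[.605,.292,.216],[.614,.205,.216]]))
```

```text
w pick [(array([0.516, 0.147, 0.1  ]), 0.94), (array([0.488, 0.392, 0.099]), 0.9), (array([0.606, 0.294, 0.123]), 0.66)]
w rack [(array([0.618, 0.249, 0.003]), 0.6)]
s pick [(array([0.515, 0.143, 0.103]), 0.78), (array([0.606, 0.293, 0.131]), 0.65), (array([0.491, 0.393, 0.103]), 0.63)]
s rack [(array([0.618, 0.248, 0.005]), 0.59)]
[0.60140511 0.29290956 0.2996148 ] [-5.12112273e-02  9.98687771e-01  7.44960348e-05 -3.74054666e-04] 2.85 [ 2.86385835e-01  5.39141881e-01  1.24853638e+00  3.26801648e-04
  1.35460721e+00 -1.38694799e+00]
[[330.56074277 214.51239102]
 [213.74345618 215.50520764]]
```

View pics/w2.png

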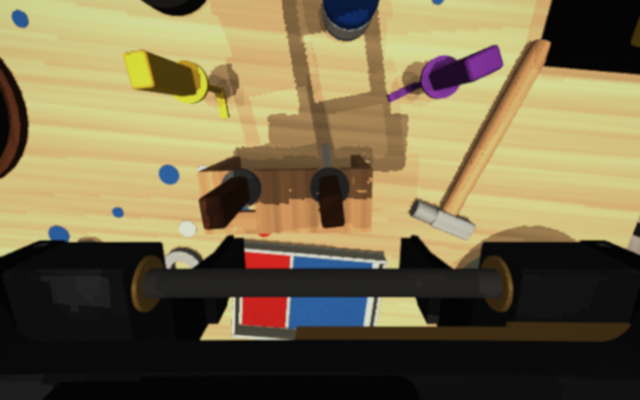

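The pick's handle top is at (332,213), its collar at (329,187), and its toe points up-image towards the robot. The gripper yaw matches the rack. I'll descend and grip.

Request:
move_arm(
  series="-4 -2 30 0 0 0;-4 -2 60 0 0 0;-4 -2 85 0 0 0;-4 -2 105 0 0 0;-4 -2 120 0 0 0;-4 -2 120 0 0 0;-4 -2 120 0 0 0",
)

```text
time: 3.43
position: [0.6056, 0.2912, 0.1791]
tool_rot: [-0.051, 0.999, -0.0, -0.001]
ft_force: [0.1, 0.4, 1.0]
grip_width: 0.0869
grip_force: 0.0
```

Request:
move_arm(
  series="0 0 0 0 0 0;0 0 0 0 0 0;0 0 0 0 0 0;0 0 0 0 0 0;0 0 0 0 0 0;0 0 0 0 0 0;0 0 0 0 0 0;0 0 0 0 0 0",
  jaw=0,
  newtons=35,
)

```text
time: 4.1
position: [0.6069, 0.2902, 0.1796]
tool_rot: [-0.05, 0.999, 0.0, 0.0]
ft_force: [-0.4, -0.3, 0.2]
grip_width: 0.0415
grip_force: 0.0
```

Request:
move_arm(
  series="0 0 0 0 0 0;0 0 0 0 0 0;0 0 0 0 0 0;0 0 0 0 0 0;0 0 0 0 0 0;0 0 0 0 0 0;0 0 0 0 0 0",
)

```text
time: 4.68
position: [0.6069, 0.2903, 0.1794]
tool_rot: [-0.05, 0.999, -0.0, -0.0]
ft_force: [0.7, 0.4, -1.4]
grip_width: 0.0176
grip_force: 35.0
```

Request:
move_arm(
  series="0 0 -5 0 0 0;0 0 -10 0 0 0;0 0 -10 0 0 0;15 0 -10 0 0 0;35 0 -10 0 0 0;55 0 -10 0 0 0;75 0 -10 0 0 0;75 0 -10 0 0 0",
)

```text
time: 5.35
position: [0.5273, 0.2822, 0.1894]
tool_rot: [-0.051, 0.999, -0.001, -0.003]
ft_force: [-0.2, -0.8, -1.3]
grip_width: 0.0178
grip_force: 35.0
```

Request:
move_arm(
  series="0 0 -30 0 0 0;0 0 -60 0 0 0;0 0 -90 0 0 0;0 0 -120 0 0 0;0 0 -130 0 0 0;0 0 -130 0 0 0",
)

```text
time: 5.85
position: [0.5344, 0.2833, 0.3232]
tool_rot: [-0.05, 0.999, 0.001, 0.004]
ft_force: [0.6, 1.0, -0.6]
grip_width: 0.0177
grip_force: 35.0
```

Run:
```python
from h import *
s=robot.camera('side'); d=robot.camera('scene'); o=robot.get_obs()
cv2.imwrite('pics/held.png',cv2.cvtColor(np.hstack([cv2.resize(s['img'][60:310,170:420],(400,400)),cv2.resize(d['img'][80:230,280:430],(400,400))]),cv2.COLOR_RGB2BGR))
print(o['position'],o['tool_rot'],o['ft_force'],o['grip_width'])
# predicted toe tip
Rm=R.from_quat(o['tool_rot']); 
for z in (.054,):
  b=o['position']; 
  X=[Rm.apply([0,0,z])+b, Rm.apply([0,0,z+97e-3])+b, Rm.apply([.035,0,z+97e-3])+b]
  print(np.round(X,4), proj(s,X), proj(d,X))
for t in (s,d): print([(np.round(k['xyz'],3),round(k['p'],2)) for k in robot.tip_of(t,'pick')[:4]])
for t in (s,d): print([(np.round(k['xyz'],3),round(k['p'],2)) for k in robot.tip_of(t,'wheel')[:4]])
print(np.round(tool(o,[.575,-.224,.31]),1))
```

```text
[0.53181866 0.28247597 0.31854131] [-5.03411957e-02  9.98731860e-01 -1.86501490e-04 -6.33619498e-04] [-0.33803979 -0.38214518 -2.20099246] 0.017564101756565337
[[0.5318 0.2825 0.2645]
 [0.5316 0.2824 0.1675]
 [0.4968 0.2789 0.1676]] [[276.30217061 187.62970204]
 [281.92983371 237.96796949]
 [302.05003973 246.46247779]] [[364.09568273 115.16373663]
 [360.60716872 142.80712332]
 [349.76944014 136.3179702 ]]
[(array([0.534, 0.284, 0.277]), 0.57), (array([0.513, 0.143, 0.101]), 0.57), (array([0.491, 0.395, 0.102]), 0.56)]
[(array([0.514, 0.14 , 0.102]), 0.89), (array([0.536, 0.279, 0.264]), 0.78), (array([0.489, 0.39 , 0.101]), 0.69)]
[(array([ 0.575, -0.221,  0.002]), 0.85)]
[(array([ 0.57 , -0.223, -0.004]), 0.7)]
[   8.  -508.2    8.7]
```

View pics/held.png

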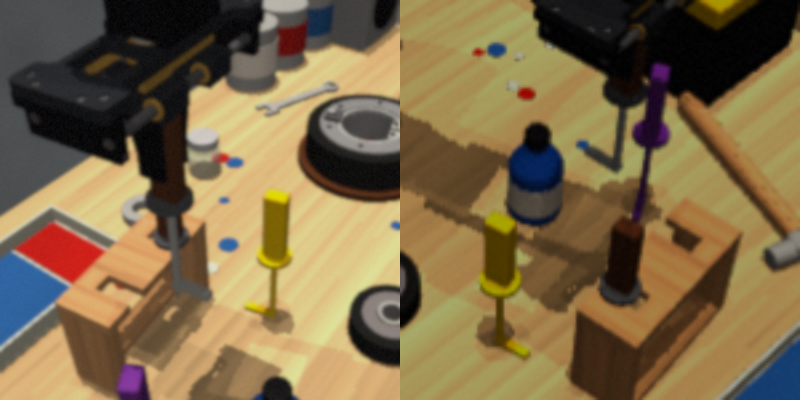

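Request:
move_arm(
  series="0 0 -30 0 0 0;0 -10 -60 0 0 0;0 -50 -60 0 0 0;0 -90 -60 0 0 0;0 -130 -60 0 0 0;0 -170 -60 0 0 0;0 -210 -60 0 0 0;0 -250 -60 0 0 0",
)

```text
time: 6.82
position: [0.5569, 0.0323, 0.3782]
tool_rot: [-0.051, 0.999, 0.0, -0.001]
ft_force: [0.6, -0.3, -1.2]
grip_width: 0.0181
grip_force: 35.0
```

Request:
move_arm(
  series="0 -40 0 0 0 -2;2 -80 0 0 0 -4;4 -120 0 0 0 -6;6 -160 0 0 0 -8;8 -200 0 0 0 -8;8 -235 0 0 0 -8;8 -258 0 0 0 -8;8 -258 0 0 0 -8",
)

```text
time: 7.48
position: [0.5753, -0.2291, 0.3773]
tool_rot: [-0.117, 0.993, -0.001, -0.001]
ft_force: [0.8, 0.3, -1.0]
grip_width: 0.018
grip_force: 35.0
```

Run:
```python
from h import *
p=robot.camera('wrist');o=robot.get_obs(); save(p,'w3.png')
print(o['position'],o['tool_rot'],o['grip_width'])
print([(np.round(k['xyz'],3),round(k['p'],2)) for k in robot.tip_of(p,'wheel')[:4]])
```

```text
[ 0.57505875 -0.22610078  0.3773916 ] [-1.17917733e-01  9.93022250e-01  8.83532893e-04 -1.19907319e-03] 0.01800533573830704
[(array([ 0.571, -0.222,  0.   ]), 0.98)]
```

View pics/w3.png

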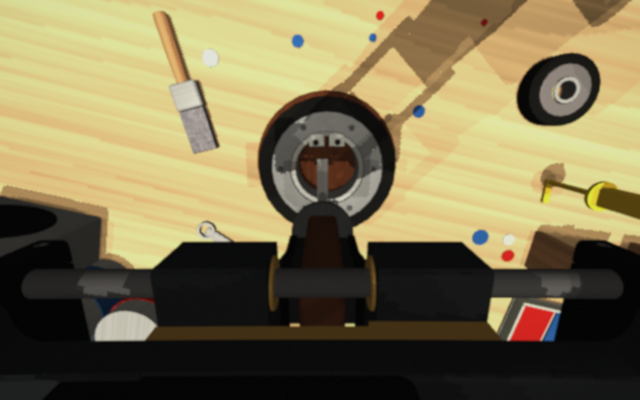

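The wheel is in view at about (326,165), with the ears near (315,142) and (338,141) and the pick shaft in front. I'll enlarge this to measure it.

Run:
```python
from h import *
p=robot.camera('wrist'); c=p['img'][85:235,250:400]
cv2.imwrite('pics/w3c.png',cv2.cvtColor(cv2.resize(c,(600,600),interpolation=cv2.INTER_CUBIC),cv2.COLOR_RGB2BGR))
```

```text
(no output)
```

View pics/w3c.png

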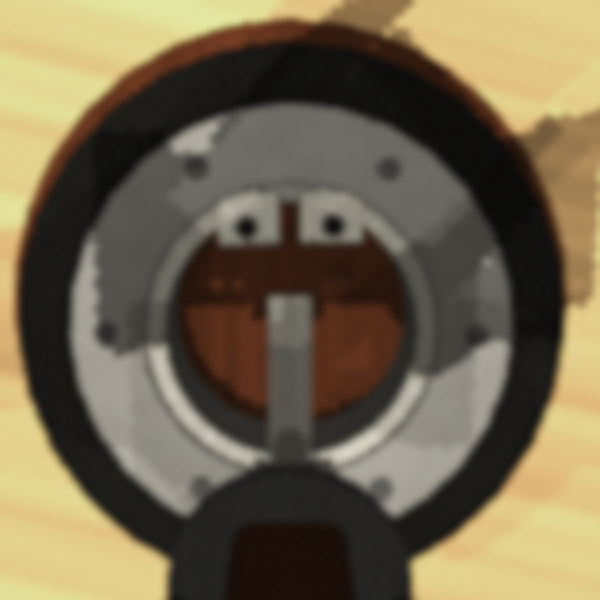

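The ear inner edge is at crop y≈245. The left ear spans x 218–282, the right ear 300–364. Bolt holes are at (107,333), (478,332), (196,168) and (389,168).

Run:
```python
from h import *
p=robot.camera('wrist'); o=robot.get_obs()
f=lambda c: np.array(c,float)/4+[250,85]
b=ray(p,f([(107,333),(478,332),(196,168),(380,487),(389,168),(203,487)]),.069)
C=b.mean(0); print('bolts',np.round(b,4),C)
e=ray(p,f([(218,246),(282,246),(300,244),(364,243),(247,227),(333,225)]),.067); print('ear',np.round(e,4))
cc=ray(p,f([(70,320),(513,320)]),.069).mean(0);print(cc)
d=e[0]-e[3]; d2=e[4]-e[5]; d3=b[0]-b[1]
for v in (d,d2,d3,b[2]-b[4],b[5]-b[3]): print('yaw est',np.degrees(np.arctan2(v[1],v[0]))+90, np.linalg.norm(v))
m=C-(e[4]+e[5])/2; print('yaw gap',np.degrees(np.arctan2(m[1],m[0])),np.linalg.norm(m))
t=R.from_quat(o['tool_rot']); y=t.apply([0,1,0]); print('tool yaw',np.degrees(np.arctan2(y[1],y[0]))-90)
for n,X in (('shaft',[0,0,.151]),('tip',[.035,0,.151])): X=t.apply(X)+o['position']; print(n,X,(proj(p,X)-[250,85])*4)
```

```text
bolts [[ 0.5862 -0.2869  0.069 ]
 [ 0.5542 -0.1568  0.069 ]
 [ 0.5222 -0.2682  0.069 ]
 [ 0.6188 -0.1763  0.069 ]
 [ 0.5063 -0.2028  0.069 ]
 [ 0.6344 -0.2405  0.069 ]] [ 0.57033062 -0.22192353  0.069     ]
ear [[ 0.5467 -0.2549  0.067 ]
 [ 0.5413 -0.2328  0.067 ]
 [ 0.5391 -0.2267  0.067 ]
 [ 0.5334 -0.2046  0.067 ]
 [ 0.5378 -0.2464  0.067 ]
 [ 0.5299 -0.2169  0.067 ]]
[ 0.56587583 -0.22323207  0.069     ]
yaw est 14.84296403218761 0.05198882776582247
yaw est 14.992657343356754 0.030504870705400512
yaw est 13.82876127409375 0.13398102396546518
yaw est 13.690802014791771 0.06729268061581033
yaw est 13.65639138661156 0.06614286462288613
yaw gap 14.910546040836996 0.03782504523466926
tool yaw 13.817111818444019
shaft [ 0.57479681 -0.22204131  0.22752909] [[291.24228329 452.07270863]]
tip [ 0.54080966 -0.23040023  0.22757721] [[291.04388572 306.16187496]]
```

Wheel centre is about (0.570,-0.222) at yaw 14.2°, and the pick axis is at wheel (+4,-1). I'll go down inside the bore at (+14,+12), then move the toe under the +y ear.

Request:
move_arm(
  series="-5 7 0 0 0 0;-10 13 10 0 0 0;-10 13 40 0 0 0;-10 13 70 0 0 0;-10 13 90 0 0 0;-10 13 105 0 0 0;-10 13 110 0 0 0;-10 13 110 0 0 0",
)

```text
time: 8.35
position: [0.5815, -0.2064, 0.2677]
tool_rot: [-0.121, 0.993, 0.001, -0.002]
ft_force: [0.1, 0.0, -0.5]
grip_width: 0.0177
grip_force: 35.0
```

Run:
```python
from h import *
p=robot.camera('wrist'); q=robot.camera('side'); o=robot.get_obs()
t=R.from_quat(o['tool_rot']); print(o['position'],o['ft_force'])
C=np.array([.5703,-.2219,0]); W=R.from_euler('z',14.2,degrees=True)
for X in ([0,0,.154],[.035,0,.154]): print(W.inv().apply(t.apply(X)+o['position']-C)*1000)
a=cv2.resize(p['img'][60:260,220:420],(400,400)); b=cv2.resize(q['img'][60:210,330:480],(400,400))
cv2.imwrite('pics/in.png',cv2.cvtColor(np.hstack([a,b]),cv2.COLOR_RGB2BGR))
```

```text
[ 0.58278665 -0.20782039  0.27026311] [ 0.39134982 -0.5552047  -0.51625176]
[ 15.73074579  10.44521673 116.26327415]
[-19.26856277  10.6616902  116.22403475]
```

View pics/in.png

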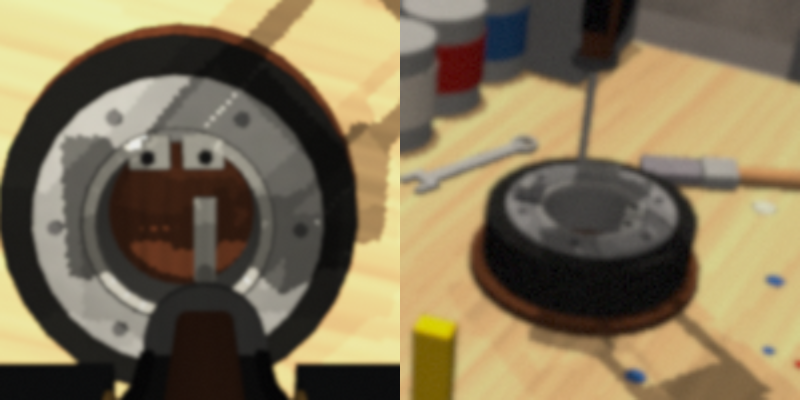

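The toe (x≈205) lines up with the right ear (hole at 205,157), and the bore is clear below. I'll descend 66 mm, then slide the toe under the ear.

Request:
move_arm(
  series="0 0 25 0 0 0;0 0 45 0 0 0;0 0 60 0 0 0;0 0 66 0 0 0;0 0 66 0 0 0;0 0 66 0 0 0",
)

```text
time: 8.95
position: [0.5829, -0.2088, 0.2048]
tool_rot: [-0.12, 0.993, -0.001, 0.001]
ft_force: [-0.1, 0.5, -0.9]
grip_width: 0.0175
grip_force: 35.0
```

Request:
move_arm(
  series="6 0 0 0 0 0;12 0 0 0 0 0;18 0 0 0 0 0;18 0 0 0 0 0;18 0 0 0 0 0",
)

```text
time: 9.37
position: [0.5642, -0.2131, 0.2041]
tool_rot: [-0.12, 0.993, -0.0, 0.0]
ft_force: [-0.6, -0.1, -0.8]
grip_width: 0.0179
grip_force: 35.0
```

Run:
```python
from h import *
o=robot.get_obs();t=R.from_quat(o['tool_rot']); print(o['position'],o['ft_force'])
C=np.array([.5703,-.2219,0]); W=R.from_euler('z',14.2,degrees=True)
for X in ([0,0,.154],[.035,0,.154]): print(W.inv().apply(t.apply(X)+o['position']-C)*1000)
```

```text
[ 0.56418631 -0.21308387  0.20412573] [-0.60435913 -0.07928421 -0.77359696]
[-3.68323814  9.97606284 50.12576898]
[-38.68205431  10.26333063  50.1072319 ]
```

Request:
move_arm(
  series="0 0 -5 0 0 0;0 0 -10 0 0 0;0 0 -15 0 0 0;0 0 -20 0 0 0;-1 0 -25 0 0 0;-2 0 -30 0 0 0;-2 0 -30 0 0 0",
)

```text
time: 9.95
position: [0.5673, -0.2124, 0.2349]
tool_rot: [-0.12, 0.993, -0.001, 0.001]
ft_force: [0.8, 0.7, -0.7]
grip_width: 0.0177
grip_force: 35.0
```

Run:
```python
from h import *
p=robot.camera('wrist'); q=robot.camera('scene'); o=robot.get_obs()
print(o['position'],o['ft_force'],o['moment'])
a=cv2.resize(p['img'][60:260,220:420],(400,400)); b=cv2.resize(q['img'][230:360,160:290],(400,400))
cv2.imwrite('pics/lift.png',cv2.cvtColor(np.hstack([a,b]),cv2.COLOR_RGB2BGR))
```

```text
[ 0.5667487  -0.21263847  0.23420143] [ 0.15531725 -0.59881293 -0.41574995] [0.05751977 0.01335916 0.03504163]
```

View pics/lift.png

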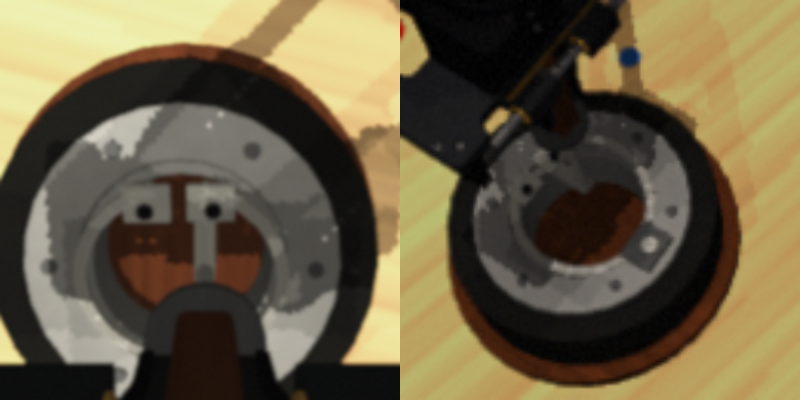

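The ears have risen off the rim with the toe under the right one. Continuing along the arc.

Request:
move_arm(
  series="-1 0 -5 0 0 0;-3 0 -10 0 0 0;-5 0 -15 0 0 0;-8 0 -20 0 0 0;-11 0 -25 0 0 0;-13 0 -28 0 0 0;-13 0 -28 0 0 0",
)

```text
time: 10.63
position: [0.5801, -0.209, 0.2624]
tool_rot: [-0.12, 0.993, -0.0, 0.001]
ft_force: [0.1, 0.2, -2.3]
grip_width: 0.0179
grip_force: 35.0
```

Request:
move_arm(
  series="0 0 4 0 0 0;0 0 8 0 0 0;0 0 8 0 0 0",
)

```text
time: 10.88
position: [0.5782, -0.2092, 0.2525]
tool_rot: [-0.12, 0.993, 0.0, -0.001]
ft_force: [-0.4, 0.2, -1.1]
grip_width: 0.0181
grip_force: 35.0
```

Run:
```python
from h import *
p=robot.camera('wrist'); q=robot.camera('side'); o=robot.get_obs()
t=R.from_quat(o['tool_rot']); print(o['position'],o['ft_force'])
C=np.array([.5703,-.2219,0]); W=R.from_euler('z',14.2,degrees=True)
for X in ([0,0,.154],[.035,0,.154]): print(W.inv().apply(t.apply(X)+o['position']-C)*1000)
a=cv2.resize(p['img'][60:260,220:420],(400,400)); b=cv2.resize(q['img'][60:210,330:480],(400,400))
cv2.imwrite('pics/open.png',cv2.cvtColor(np.hstack([a,b]),cv2.COLOR_RGB2BGR))
```

```text
[ 0.57864639 -0.20932913  0.25312389] [ 0.12066828  0.83264531 -1.72707451]
[10.98987921 10.2115459  99.12401471]
[-24.00910878  10.47433378  99.1662305 ]
```

View pics/open.png

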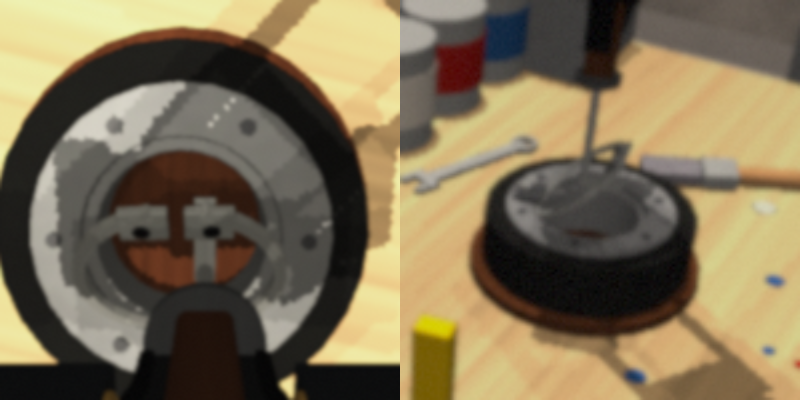

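The ring stands open at roughly 0.7 rad and stayed put when the toe was lowered 8 mm. I'll withdraw to +x, then go up.

Request:
move_arm(
  series="-6 0 0 0 0 0;-12 0 0 0 0 0;-18 0 0 0 0 0;-25 0 0 0 0 0;-25 0 0 0 0 0",
)

```text
time: 11.4
position: [0.6053, -0.203, 0.2537]
tool_rot: [-0.12, 0.993, -0.0, 0.001]
ft_force: [-0.2, -0.1, -1.6]
grip_width: 0.0177
grip_force: 35.0
```

Request:
move_arm(
  series="0 0 -15 0 0 0;0 0 -40 0 0 0;0 0 -75 0 0 0;0 0 -110 0 0 0;0 0 -128 0 0 0;0 0 -128 0 0 0",
)

```text
time: 11.9
position: [0.6057, -0.2042, 0.3877]
tool_rot: [-0.12, 0.993, -0.004, 0.005]
ft_force: [0.8, -0.2, -0.3]
grip_width: 0.018
grip_force: 35.0
```

Run:
```python
from h import *
p=robot.camera('wrist'); q=robot.camera('side'); o=robot.get_obs()
t=R.from_quat(o['tool_rot']); print(o['position'],o['tool_rot'],o['ft_force'],o['time'])
a=cv2.resize(p['img'][60:260,220:420],(400,400)); b=cv2.resize(q['img'][10:210,280:480],(400,400))
cv2.imwrite('pics/out.png',cv2.cvtColor(np.hstack([a,b]),cv2.COLOR_RGB2BGR))
# ring tip candidates: project ears gap-end midpoint for angles
C=np.array([.5703,-.2219,0]); W=R.from_euler('z',14.2,degrees=True)
for th in (0,.5,.6,.7,.8):
  X=[W.apply([.047-.097*np.cos(th),y,.065+.097*np.sin(th)])+C for y in (-.0145,.0145)]
  print(th,((proj(q,X)-[280,10])*2).round().tolist(),((proj(p,X)-[220,60])*2).round().tolist())
```

```text
[ 0.60341213 -0.20311974  0.38187045] [-1.20026644e-01  9.92770555e-01 -3.12683675e-04  3.63227491e-04] [ 0.05963916  0.55013147 -1.89068754] 12.0
0 [[283.0, 258.0], [279.0, 270.0]] [[175.0, 90.0], [216.0, 89.0]]
0.5 [[279.0, 224.0], [275.0, 235.0]] [[171.0, 107.0], [217.0, 107.0]]
0.6 [[276.0, 217.0], [272.0, 228.0]] [[171.0, 116.0], [217.0, 115.0]]
0.7 [[272.0, 210.0], [268.0, 222.0]] [[170.0, 126.0], [217.0, 125.0]]
0.8 [[268.0, 204.0], [263.0, 215.0]] [[170.0, 137.0], [217.0, 137.0]]
```

View pics/out.png

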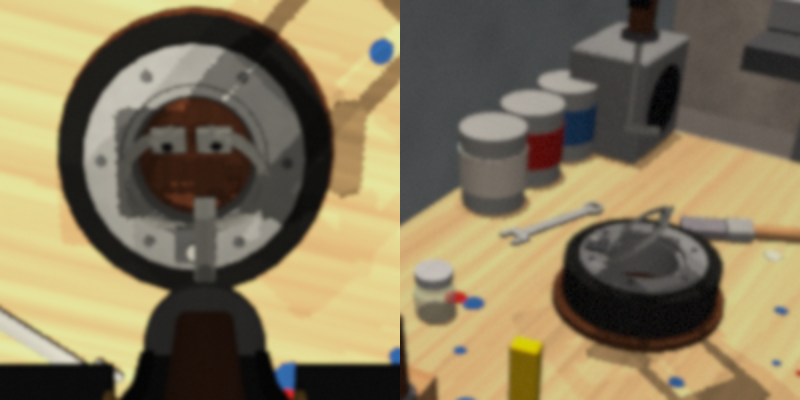

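The ring remains open at about 0.7 rad (ear tips at y≈127 in the wrist crop) and the pick is free. Returning to the rack.

Run:
```python
from h import *
o=robot.get_obs(); print(tool(o,[.528,.282,.382]))
```

```text
[-4.23736036e+01  4.89113939e+02 -4.48483146e-01]
```

Request:
move_arm(
  series="-3 38 0 0 0 0;-6 77 0 0 0 0;-9 116 0 0 0 0;-12 155 0 0 0 0;-15 194 0 0 0 0;-18 230 0 0 0 0;-20 245 0 0 0 0;-20 245 0 0 0 0",
)

```text
time: 12.67
position: [0.5622, 0.0435, 0.379]
tool_rot: [-0.122, 0.992, 0.002, -0.003]
ft_force: [0.4, -0.1, -0.2]
grip_width: 0.018
grip_force: 35.0
```

Request:
move_arm(
  series="-3 38 0 0 0 2;-6 77 0 0 0 4;-9 116 0 0 0 6;-12 155 0 0 0 8;-15 194 0 0 0 8;-18 230 0 0 0 8;-22 244 0 0 0 8;-22 244 0 0 0 8",
)

```text
time: 13.33
position: [0.5271, 0.284, 0.3794]
tool_rot: [-0.052, 0.999, -0.0, -0.001]
ft_force: [0.0, -1.4, -0.1]
grip_width: 0.0176
grip_force: 35.0
```

Run:
```python
from h import *
o=robot.get_obs(); print(o['position'],o['tool_rot'],tool(o,[.528,.282,.190]),tool(o,[.528,.282,.382]))
```

```text
[0.5270721  0.28404652 0.37936307] [-5.23148332e-02  9.98629553e-01 -8.44819802e-05 -1.47239802e-03] [ -1.26752849  -2.12949243 189.36018614] [-0.70120536 -2.1323102  -2.63897863]
```

Request:
move_arm(
  series="0 -2 30 0 0 0;0 -2 65 0 0 0;0 -2 100 0 0 0;0 -2 135 0 0 0;0 -2 165 0 0 0;0 -2 182 0 0 0;0 -2 188 0 0 0;0 -2 188 0 0 0",
)

```text
time: 14.0
position: [0.5272, 0.2776, 0.1909]
tool_rot: [-0.05, 0.999, -0.001, -0.003]
ft_force: [0.4, 0.2, -1.1]
grip_width: 0.0176
grip_force: 35.0
```

Run:
```python
from h import *
o=robot.get_obs(); print(o['position'],o['tool_rot'],o['ft_force'],tool(o,[.6065,.2905,.190]))
q=robot.camera('side');d=robot.camera('scene')
t=R.from_quat(o['tool_rot'])
X=[t.apply([0,0,.054])+o['position'],t.apply([.035,0,.154])+o['position']]
print((proj(q,X)-[170,110])*1.6,(proj(d,X)-[280,80])*2.667)
cv2.imwrite('pics/pre.png',cv2.cvtColor(np.hstack([cv2.resize(q['img'][110:360,170:420],(400,400)),cv2.resize(d['img'][80:230,280:430],(400,400))]),cv2.COLOR_RGB2BGR))
```

```text
[0.52715055 0.27757479 0.19089633] [-0.04961121  0.99876425 -0.00110098 -0.00273608] [ 0.35722156  0.24847611 -1.05933907] [-80.24346525   4.99929335   0.43937651]
[[188.60313502 225.42518586]
 [223.30613287 300.39144403]] [[205.32204062 188.82979397]
 [170.92825007 235.68231645]]
```

Run:
```python
from h import *
for i in range(3):
  d=robot.camera('scene'); o=robot.get_obs(); print(o['position'],tool(o,[.6065,.2905,.190]))
```

```text
[0.52935197 0.27928769 0.19482073] [-77.86875965   3.44839423   5.03372299]
[0.52937382 0.27953075 0.19519136] [-77.81872877   3.18653757   5.46017768]
[0.52921041 0.27970135 0.19528616] [-77.96418521   2.97602551   5.56448894]
```

Request:
move_arm(
  series="0 3 0 0 0 0;-15 3 0 0 0 0;-30 3 0 0 0 0;-45 3 0 0 0 0;-60 3 0 0 0 0;-72 3 0 0 0 0;-78 3 0 0 0 0;-78 3 0 0 0 0",
)

```text
time: 14.92
position: [0.6068, 0.2908, 0.1942]
tool_rot: [-0.05, 0.999, 0.0, 0.001]
ft_force: [0.1, 0.3, -1.5]
grip_width: 0.0178
grip_force: 35.0
```

Run:
```python
from h import *
for i in range(3):
  d=robot.camera('side'); o=robot.get_obs()
print(o['position'],o['tool_rot'],o['ft_force'],tool(o,[.6065,.2905,.1795]))
```

```text
[0.6042638  0.29057131 0.19361027] [-5.05345251e-02  9.98722144e-01 -7.69865358e-05 -5.79386184e-04] [ 0.4038399   0.10890548 -1.19265047] [-2.23401377 -0.29532763 14.10770198]
```

Back in the grasp position. Lower about 13.5 mm, check the force, then release.

Request:
move_arm(
  series="-2 0 5 0 0 0;-2 0 9 0 0 0;-2 0 12 0 0 0;-2 0 13.5 0 0 0;-2 0 13.5 0 0 0;-2 0 13.5 0 0 0",
)

```text
time: 15.57
position: [0.6071, 0.2907, 0.1799]
tool_rot: [-0.05, 0.999, -0.0, -0.0]
ft_force: [0.5, -0.2, -1.9]
grip_width: 0.0182
grip_force: 35.0
```

Run:
```python
from h import *
d=robot.camera('side'); d=robot.camera('side'); o=robot.get_obs()
print(o['position'],o['ft_force'],o['moment'],o['grip_width'])
```

```text
[0.60728917 0.29072087 0.17999689] [ 1.8995858   0.65951053 -1.7258544 ] [-0.03967638  0.02837067 -0.01212473] 0.01771139485996398
```

Request:
move_arm(
  series="0 0 0.5 0 0 0;0 0 1 0 0 0;0 0 1 0 0 0;0 0 1 0 0 0",
)

```text
time: 16.0
position: [0.6074, 0.2907, 0.1795]
tool_rot: [-0.05, 0.999, 0.0, 0.0]
ft_force: [0.4, -0.1, 1.5]
grip_width: 0.0176
grip_force: 35.0
```

Contact with the plate (force now +1.5 N). Release slowly.

Request:
move_arm(
  series="0 0 0 0 0 0;0 0 0 0 0 0;0 0 0 0 0 0;0 0 0 0 0 0;0 0 0 0 0 0;0 0 0 0 0 0;0 0 0 0 0 0;0 0 0 0 0 0",
  jaw=0.8,
)

```text
time: 16.67
position: [0.6073, 0.2907, 0.179]
tool_rot: [-0.05, 0.999, 0.0, 0.0]
ft_force: [0.0, -0.4, -0.6]
grip_width: 0.0628
grip_force: 0.0
```

Request:
move_arm(
  series="0 0 0 0 0 0;0 0 0 0 0 0;0 0 -10 0 0 0;0 0 -30 0 0 0;0 0 -60 0 0 0;0 0 -95 0 0 0;0 0 -130 0 0 0;0 0 -130 0 0 0",
)

```text
time: 17.33
position: [0.6112, 0.292, 0.319]
tool_rot: [-0.051, 0.999, 0.002, 0.008]
ft_force: [0.0, 0.2, 1.5]
grip_width: 0.0698
grip_force: 0.0
```

Run:
```python
from h import *
o=robot.get_obs(); print(o['position'],o['ft_force'],o['grip_width'],o['time'])
a=cv2.imread('pics/side1.png').astype(int); 
for n in ('wrist','side','scene'):
  d=robot.camera(n); save(d,'fin_'+n+'.png')
  print(n,[(np.round(k['xyz'],3),round(k['p'],2)) for k in robot.tip_of(d,'pick')[:4]])
  if n=='side':
    # handle, collar and toe region of the hung pick: best shift against the first picture
    P=cv2.cvtColor(d['img'],cv2.COLOR_RGB2BGR)
    for nm,(x0,x1,y0,y1) in {'handle':(228,256,194,250),'toe':(246,272,255,292)}.items():
      r=cv2.matchTemplate(P[y0-12:y1+12,x0-12:x1+12],a[y0:y1,x0:x1].astype(np.uint8),cv2.TM_CCOEFF_NORMED)
      _,v,_,l=cv2.minMaxLoc(r); print(nm,v,l[0]-12,l[1]-12)
```

```text
[0.61116176 0.2920107  0.31901576] [0.00401827 0.18270399 1.53501412] 0.06980448825661609 17.3333
wrist [(array([0.516, 0.144, 0.1  ]), 0.94), (array([0.603, 0.29 , 0.123]), 0.78), (array([0.488, 0.394, 0.097]), 0.69)]
side [(array([0.606, 0.29 , 0.131]), 0.97), (array([0.49 , 0.391, 0.101]), 0.94), (array([0.516, 0.145, 0.099]), 0.92), (array([ 0.573, -0.225,  0.002]), 0.41)]
handle 0.9326610565185547 0 -1
toe 0.7771718502044678 0 0
scene [(array([0.604, 0.289, 0.126]), 0.85), (array([0.514, 0.143, 0.101]), 0.76), (array([0.491, 0.387, 0.101]), 0.62)]
```

```bash
python3 -c "
from rig import robot
print(robot.hand_in())"
```

```text
the job is handed in; nothing more can be done
None
```

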